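Hold the incubation box's lid with its hinge knuckles lined up for the pin

ROBOT

A 6-joint arm with a two-finger parallel gripper is mounted at the origin on the work surface; the furniture and walls round the work are solid. World frame = base frame: x ahead of the robot, y to its left, z up, the work surface at z = 0. Lengths are in m, angles in rad, forces in N, time in s.
With the tool pointing down it reaches from about 0.375 to 0.9 m from the base axis. Payload 3.1 kg.
Tool frame: the origin (TCP) lies between the finger pads; the fingertips stand 14 mm ahead of it and the grasp point (between the pads) lies 5 mm behind it; z points along the fingers, y is the direction in which the jaws open and shut (so a half turn about z gives the same grasp; the last joint's range is limited). The gripper opens to 87 mm and grips with 3 to 60 N. Pads are 19 mm wide; open, the fingers measure 117 mm over their backs; the gripper's body (75 mm by 190 mm) begins 51 mm behind the grasp point.
Start: joints at [-1.472, 0.527, 1.433, -0, 1.181, -0.178], TCP at [0.171, -0.601, 0.237] pointing down, gripper open.
Joint ranges: [-3.08, 3.08], [-0.75, 2.2], [0.22, 2.44], [-1.43, 4.57], [0, 2.65], [-2.85, 2.85]. Speed limits (rad/s): [2.79, 2.79, 3.14, 3.14, 3.14, 3.14].

INTERFACE

Orientations are given as a unit quaternion [w, x, y, z].
In Python, from rig import r gives the robot as it stands. The module is installed in compiled form; this text tells all that it offers.
- The arm moves only by the tool servo_tool, never from a script. Its argument "steps" is a list of rows, each a list of 3 entries, a list of its own where there are three numbers: the opening, from 0 (shut) to 1 (fully open), then the shift along the tool's x, y, z in units of 25 mm (1.0 is 25 mm), then the turn, a rotation vector about the tool's x, y, z in units of 5 degrees (1.0 is 5 degrees). A call has 1 to 20 rows; each row is the pose to reach, as a shift and turn from the pose commanded when the call began, along the tool's axes at that moment; what a row does not reach only later rows make up. A row lasts 1/12 s, in which the tool goes at most 41.7 mm and 7.16 degrees, less where a joint would pass 70% of its speed; a pose out of reach is approached as far as the arm can. A call with a gripper value outside its range is refused whole. The fingers move at their own pace and stop on an object; "grip_force" is the grip in N (left out, the last holds). Time passes only in rows, so rows that repeat a pose let the fingers close. It gives the time, the measured TCP pose, the force and the opening at its end, in the units of the state.
- r.get_state(): the state, without advancing time (a new reading comes with each control period).
- r.get_image(name): name is "scene" or "top" or "wrist"; returns a dict with "frame" (384x512x3 uint8, red, green, blue), "K" (3x3 intrinsics, pixels), "position" and "attitude" of the camera in the world; the wrist camera has in their place "hand_eye" (4x4, takes a point from camera to tool coordinates, whose origin is the TCP and whose axes are the flange's). Camera axes: x right, y up, looking along -z (the intrinsics and any distortion apply to the point x, -y, -z); pixel columns grow to the right and rows downward; lengths in m; the calibration is good to about 2 mm. A picture is of the moment at which its call begins: read the wrist's pose just before it. There is no depth.
- r.finish_job(): hands the job in, once; it reports no verdict.
The state is a dict: "t": time; "joints": joint angles; "qvel": joint speeds; "joint_efforts": joint torques, N m; "eef_pos": TCP position; "orientation": TCP orientation; "wrist_force": force on the tool from outside, world axes, zero at the start; "moment": the same for the moment, N m; "gripper_width": finger opening in m.
Only numpy, scipy, OpenCV 4.12 (cv2) and the standard library are available. Lean on these libraries where they do the work, as an engineer would, in place of code of your own. Each camera call takes 0.05 s, during which the arm holds its last target.

TASK

The white lid of the small slide-incubation box has been washed and stands upright in the drying rack. Lift it out and, keeping it upright with its rubber-gasket face towards the box, lower its hinge knuckle between the two knuckles on the back of the box until it rests in the cradle there and all three holes line up for the pin. Do not force it, leave the pin and the other things where they are, and finish while still gripping the lid, upright and still, in that place.

Things in the scene. Friction and masses are not known exactly. Their poses are not given: they have to be found in the camera images.
- box_lid: the loose white lid, 0.08 to 0.17 kg. Origin at the middle of its knuckle's bore; z from the knuckle up through the lid (upright in the rack), y along the bore, x across the thickness; rubber gasket on the -x face. Plate 5 mm thick, 110 mm wide, from z = 14 to 84 mm; grip rail on its top edge up to z = 100 mm
- lid_grip (a point): centre of the lid's grip rail (12 mm thick in x, 90 mm wide in y, 18 mm high), 91 mm above the bore along the lid's z; axes as the lid's. Nothing stands beside or above the rail
- lid_hole (a point): middle of the bore of the lid's aluminium knuckle, a tube along y: 16 mm outside, 8 mm bore, 40 mm long, ends tapered by 2 mm; axes as the lid's
- drying_rack: fixed grey rack, 60 x 124 mm base; two end posts, 58 mm high, each with a 7 mm slot (across x), open at the top, in which the lower corners of the lid stand 24 mm deep. Origin at the centre of its underside, z up; the lid stands parallel to the rack's axes and pulls straight up. Rack and box may change sides
- box_hinge (a point): on the fixed hinge axis (y), mid-way between the box's two knuckles, 48 mm up; x away from the box's inside, z up. Knuckles: tubes 16 mm outside, 8 mm bore, 22 to 46 mm either side (gap 44 mm, mouths tapered by 2 mm). Under the gap a V-shaped cradle, 17 mm wide at its mouth, in which a 16 mm knuckle rests exactly on the axis; a lid let go falls over
- box_inside (a point): middle of the inside of the fixed white open box (90 x 110 mm, 45 mm high), 20 mm above the worktop, 58 mm from the hinge axis towards the box's -x; axes as box_hinge's
- hinge_pin: loose bystander: steel L-shaped pin, 5 mm thick, 100 mm long, lying on the worktop; origin at the middle of its long leg, on its underside
- timer: loose bystander: small bench timer 62 x 66 x 18 mm; origin at the centre of its underside
- rubber_stamp: loose bystander: wooden-handled stamp 24 x 46 x 64 mm, standing; origin at the centre of its underside
- incubation_box: the fixed white box itself; origin at the centre of its underside, axes as box_hinge's; the hinge axis lies 58 mm along its +x, 48 mm up. Nothing on it stands higher than 56 mm

How it is judged:
By the outcome, as a careful person would: the job done as asked, in the order asked, and still so for the second after the job is handed in, while the arm keeps its last pose, push and grip.
It also fails if it takes over 38 s, if anything falls off the work surface, if the arm or the gripper's body presses on something with over 40 N, if the wrist force passes 120 N, or if a joint passes its speed limit or range.

## Working session

There is one attempt and no reset: what is moved stays moved. The work goes in short steps, Python scripts to look and compute and a tool call to move; the robot and the scene stay as the last step left them, time stands still between calls to the robot, and variables do not carry over. Pictures are saved under pics/ and viewed, and the job is handed in when it is done.

Besides the shell and the picture viewer there is one more tool, called after "Emit:" as name([rows], argument=value, ...), one row to a line, values as JSON. servo_tool: Moves the arm, as the interface text tells. Its arguments: {"type":"object","properties":{"steps":{"type":"array"},"grip_force":{"type":"number"}},"required":["steps"]}

```bash
mkdir -p pics; python3 - <<'E'
from rig import r
import cv2,json
s=r.get_state();print(s)
for n in("scene","top","wrist"):
    d=r.get_image(n);cv2.imwrite(f"pics/{n}0.png",d["frame"][:,:,::-1])
    print(n,{k:(v.tolist() if hasattr(v,'tolist') else v) for k,v in d.items() if k!="frame"})
E
```

```text
{'t': 0.0, 'joints': array([-1.47245517e+00,  5.28434161e-01,  1.43390347e+00, -1.41532355e-06,
        1.18140529e+00, -1.78475859e-01]), 'qvel': array([-0.00062322,  0.00019465,  0.00028565,  0.00163245,  0.00133416,
        0.00148434]), 'joint_efforts': array([ 1.81688098e-03, -4.40036523e+01, -1.76593798e+01,  6.32762862e-02,
        5.81744453e-02, -1.70978997e-04]), 'eef_pos': array([ 0.17078157, -0.60048042,  0.2355909 ]), 'orientation': array([-1.07429723e-03,  9.90436215e-01,  1.37967203e-01,  4.24123723e-05]), 'wrist_force': array([-0.02757771,  0.54986949,  0.20651159]), 'moment': array([ 0.0359556 , -0.01975453, -0.00978209]), 'gripper_width': 0.08679639835901182}
scene {'K': [[385.9935523727274, 0.0, 256.04124253358884], [0.0, 385.9935523727274, 196.11372350490453], [0.0, 0.0, 1.0]], 'position': [-0.059207956910750634, -0.5108259656628605, 0.48666212821544125], 'attitude': [0.7833877617368074, 0.48081314627856175, -0.20776673229139123, -0.33459724756737447]}
top {'K': [[446.17378906812326, 0.0, 263.3991262497874], [0.0, 446.17378906812326, 195.92165454887612], [0.0, 0.0, 1.0]], 'position': [0.3164876732095897, 0.004369938318171495, 0.9310855013787737], 'attitude': [0.7027168884122077, 0.08268100268573564, -0.0825804837667167, -0.7018071602912022]}
wrist {'K': [[293.41772400021193, 0.0, 255.62436605512542], [0.0, 293.41772400021193, 191.61909846501462], [0.0, 0.0, 1.0]], 'hand_eye': [[0.0008509667709262013, 0.9523799072154079, 0.30491275504301874, 0.08287995898017847], [0.9999995123493592, -0.0006576351038192825, -0.000736761231136802, 0.0004313763531985648], [-0.0005011552616314557, 0.30491323331144454, -0.9523800024123579, -0.14914302345512828], [0.0, 0.0, 0.0, 1.0]]}
```

View pics/scene0.png

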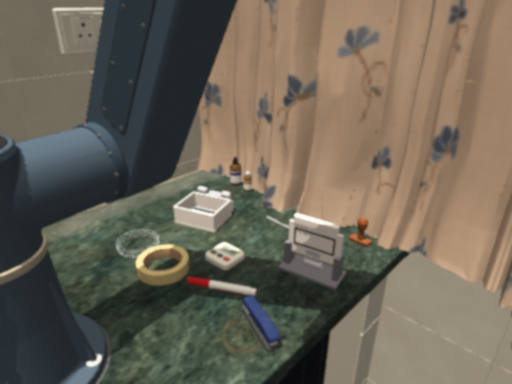

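View pics/top0.png

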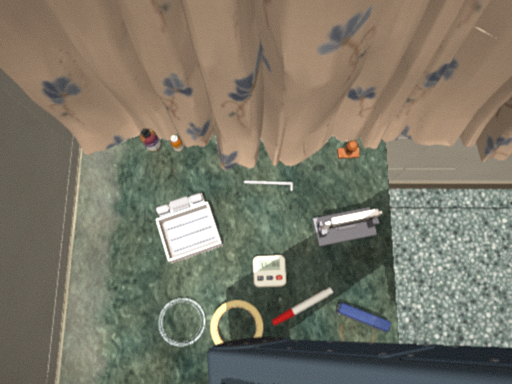

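View pics/wrist0.png

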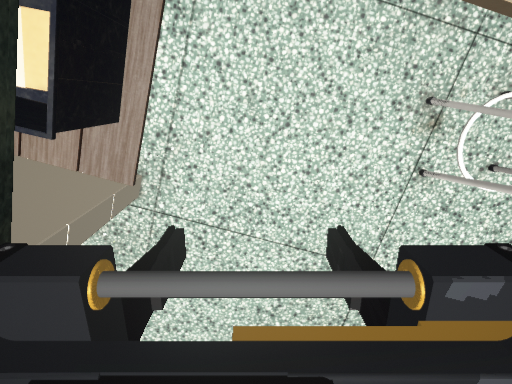

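The scene picture shows the lid in the rack around (315,240) with the gasket face towards the camera, and the box around (203,210). In the top picture the rack is around (347,225) and the box around (188,230), with its knuckles at (163,210) and (197,200). I'll zoom in next.

```bash
cat > h.py <<'E'
import numpy as np,cv2
from scipy.spatial.transform import Rotation as R
def rot(q): return R.from_quat([q[1],q[2],q[3],q[0]])
def cam(d,st=None):
    if 'position' in d: return np.array(d['position']),rot(d['attitude']).as_matrix(),np.array(d['K'])
    T=np.array(d['hand_eye']);Rw=rot(st['orientation']).as_matrix()
    return np.array(st['eef_pos'])+Rw@T[:3,3],Rw@T[:3,:3],np.array(d['K'])
def proj(c,P):
    p,Rm,K=c;q=(np.atleast_2d(P)-p)@Rm
    u=K[0,0]*q[:,0]/-q[:,2]+K[0,2];v=K[1,1]*(-q[:,1])/-q[:,2]+K[1,2];return np.c_[u,v]
def ray(c,u,v):
    p,Rm,K=c;return p,Rm@np.array([(u-K[0,2])/K[0,0],-(v-K[1,2])/K[1,1],-1.])
def atz(c,u,v,z):
    p,d=ray(c,u,v);return p+d*(z-p[2])/d[2]
def crop(f,x0,y0,w,h,s,n): cv2.imwrite(n,cv2.resize(f[y0:y0+h,x0:x0+w,::-1],None,fx=s,fy=s,interpolation=cv2.INTER_CUBIC))
E
python3 - <<'E'
from h import *
import json
f=cv2.imread("pics/top0.png")[:,:,::-1];g=cv2.imread("pics/scene0.png")[:,:,::-1]
crop(f,145,185,85,85,7,"pics/t_box.png");crop(f,305,195,85,60,8,"pics/t_rack.png")
crop(g,165,175,80,60,8,"pics/s_box.png");crop(g,270,205,85,85,7,"pics/s_rack.png")
E
```

```text
(no output)
```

View pics/t_box.png

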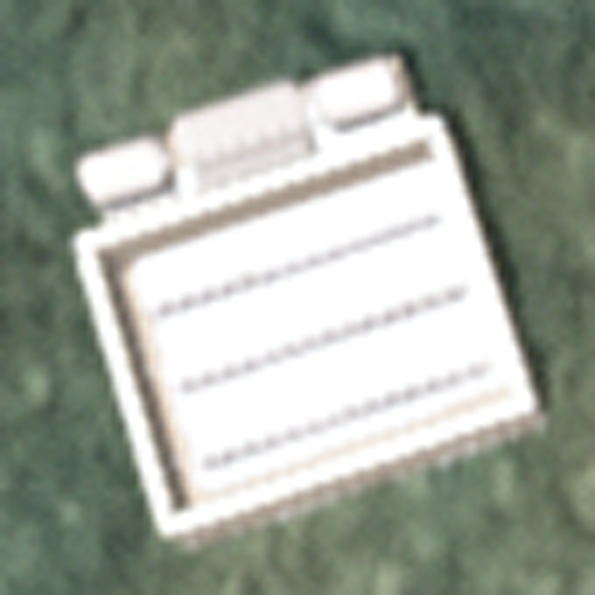

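View pics/t_rack.png

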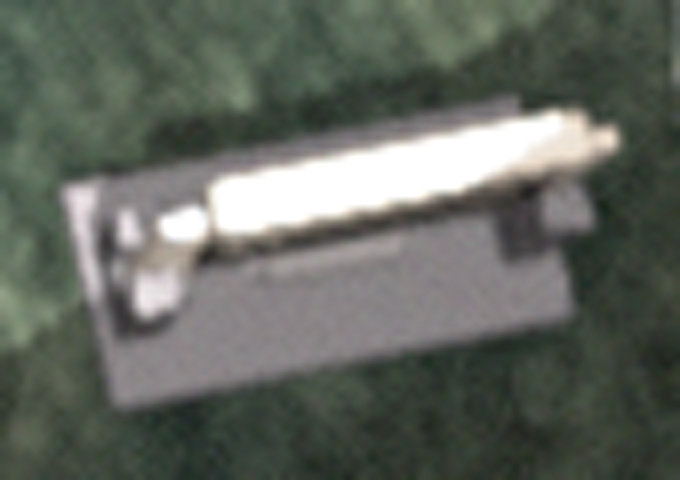

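View pics/s_rack.png

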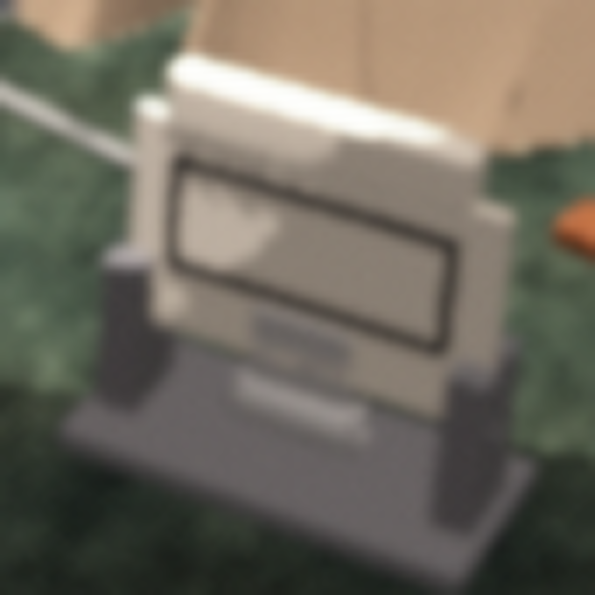

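View pics/s_box.png

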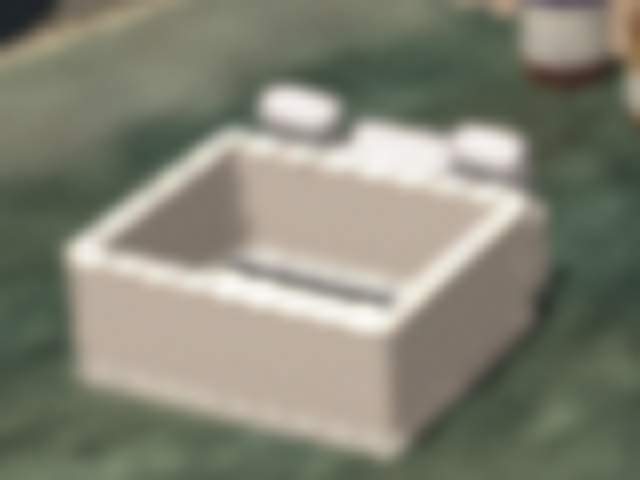

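```bash
cat > fit.py <<'E'
from h import *
from rig import r
from scipy.optimize import least_squares
T=cam(r.get_image("top"));S=cam(r.get_image("scene"))
def f(pts,dz=0,free=False):
    def res(p):
        c,s=np.cos(p[2]),np.sin(p[2]);o=[]
        for C,X,uv in pts:
            P=np.array([p[0]+c*X[0]-s*X[1],p[1]+s*X[0]+c*X[1],X[2]+(p[3] if free else 0)])
            o.append(proj(C,P)[0]-uv)
        return np.ravel(o)
    q=least_squares(res,[.45,0,.1]+([0] if free else []),loss='soft_l1')
    print(np.round(q.x,4),np.degrees(q.x[2]));print(np.round(res(q.x).reshape(-1,2),1).tolist());return q.x
a=lambda u,v,s,x,y:np.array([u/s+x,v/s+y])-0.5+0.5/s
tb=lambda u,v:a(u,v,7,145,185);tr=lambda u,v:a(u,v,8,305,195);sb=lambda u,v:a(u,v,8,165,175);sr=lambda u,v:a(u,v,7,270,205)
# box frame centre, +x to hinge, y left
print("box")
bx=[(T,(.045,.055,.045),tb(75,238)),(T,(.045,-.055,.045),tb(440,116)),(T,(-.045,-.055,.045),tb(542,412)),(T,(-.045,.055,.045),tb(165,537)),
(S,(-.045,.055,.045),sb(68,248)),(S,(-.045,-.055,.045),sb(393,332)),(S,(.045,.055,.045),sb(235,128)),(S,(.045,-.055,.045),sb(545,205)),(S,(-.045,-.055,0),sb(395,458)),(S,(-.045,.055,0),sb(78,380))]
q=f(bx);f(bx,free=True)
h=q[:2]+.058*np.array([np.cos(q[2]),np.sin(q[2])]);print("hinge",h)
print("lid; origin bore xy, z world")
ld=[(T,(-.006,.045,.120),tr(217,243)),(T,(.006,.045,.120),tr(210,180)),
(S,(-.006,.045,.120),sr(172,76)),(S,(-.006,-.045,.120),sr(480,158)),(S,(-.0025,.055,.104),sr(137,103)),(S,(-.0025,-.055,.104),sr(515,212)),
(S,(-.0025,.055,.058),sr(133,255)),]
f(ld);f(ld,free=True)
E
python3 fit.py
```

```text
box
[0.456 0.156 0.331] 18.96381440577677
[[0.0, -0.0], [-0.0, 0.2], [-1.2, -0.4], [-0.5, -0.3], [0.5, 1.2], [-0.3, 0.4], [0.2, 1.2], [-0.9, -0.1], [0.3, 1.3], [1.0, 0.9]]
[0.455  0.1546 0.3316 0.0035] 19.001679664067453
[[0.2, 0.2], [0.4, 0.3], [-0.7, -0.1], [-0.2, 0.1], [0.4, 0.3], [-0.3, -0.6], [0.1, 0.3], [-0.9, -1.0], [0.3, 0.4], [0.9, 0.0]]
hinge [0.51089576 0.17485219]
lid; origin bore xy, z world
[ 0.4741 -0.1624  0.2515] 14.407481591201144
[[-0.5, -1.0], [-1.4, 0.7], [-0.5, 0.1], [0.9, 0.5], [0.1, 1.3], [0.9, 0.8], [-0.3, -0.6]]
[ 0.4718 -0.1635  0.2263  0.0026] 12.967728817244996
[[0.1, -0.5], [-0.7, 1.1], [-0.6, -0.7], [0.5, 0.3], [0.2, 0.5], [0.6, 0.7], [-0.2, -1.3]]
```

```bash
cat > mv.py <<'E'
from h import *
from rig import r
import sys
# target TCP x y z yaw(deg of tool x) , tool pointing down
def plan(x,y,z,yaw,base=None):
    s=r.get_state();Rw=rot(s['orientation']);p=np.array(s['eef_pos'])
    t=np.radians(yaw);Rt=R.from_matrix(np.c_[[np.cos(t),np.sin(t),0],[np.sin(t),-np.cos(t),0],[0,0,-1]])
    d=Rw.inv().apply(np.array([x,y,z])-p)/.025
    print("shift",np.round(d,3).tolist(),"turn",np.round(np.degrees((Rw.inv()*Rt).as_rotvec())/5,3).tolist())
if __name__=="__main__": plan(*map(float,sys.argv[1:]))
E
python3 mv.py .473 -.163 .25 103.6
```

```text
shift [16.414, -13.545, -0.54] turn [-0.008, -0.011, -17.548]
```

Emit:
servo_tool([
  [1,[16.4,-13.55,-0.55],[0,0,-17.55]],
  [1,[16.4,-13.55,-0.55],[0,0,-17.55]],
  [1,[16.4,-13.55,-0.55],[0,0,-17.55]],
  [1,[16.4,-13.55,-0.55],[0,0,-17.55]],
  [1,[16.4,-13.55,-0.55],[0,0,-17.55]],
  [1,[16.4,-13.55,-0.55],[0,0,-17.55]],
  [1,[16.4,-13.55,-0.55],[0,0,-17.55]],
  [1,[16.4,-13.55,-0.55],[0,0,-17.55]],
  [1,[16.4,-13.55,-0.55],[0,0,-17.55]],
  [1,[16.4,-13.55,-0.55],[0,0,-17.55]],
  [1,[16.4,-13.55,-0.55],[0,0,-17.55]],
  [1,[16.4,-13.55,-0.55],[0,0,-17.55]],
  [1,[16.4,-13.55,-0.55],[0,0,-17.55]],
  [1,[16.4,-13.55,-0.55],[0,0,-17.55]],
  [1,[16.4,-13.55,-0.55],[0,0,-17.55]],
  [1,[16.4,-13.55,-0.55],[0,0,-17.55]],
  [1,[16.4,-13.55,-0.55],[0,0,-17.55]],
])

```text
t: 1.67
eef_pos: [0.4721, -0.1642, 0.2502]
orientation: [-0.0, 0.619, 0.785, -0.0]
wrist_force: [0.0, 0.9, -0.2]
gripper_width: 0.0874
```

```bash
cat > snap.py <<'E'
from h import *
from rig import r
import sys,pickle
n=sys.argv[1];cn=sys.argv[2] if len(sys.argv)>2 else "wrist"
s=r.get_state();d=r.get_image(cn);pickle.dump((s,d),open(f"pics/{n}.pkl","wb"))
cv2.imwrite(f"pics/{n}.png",cv2.resize(d["frame"][:,:,::-1],(768,576),interpolation=cv2.INTER_CUBIC))
print(s['t'],s['eef_pos'],s['orientation'],s['wrist_force'],s['gripper_width'])
E
python3 snap.py w1
```

```text
1.6667 [ 0.47207893 -0.16421255  0.25021005] [-1.24566403e-04  6.18994855e-01  7.85395003e-01 -2.07500371e-04] [ 0.03521587  0.93698189 -0.15937508] 0.08737811744600897
```

View pics/w1.png

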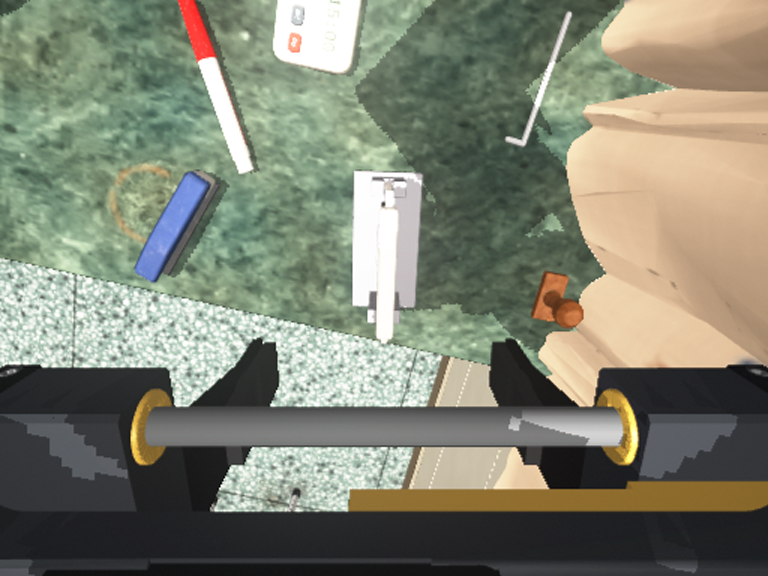

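The wrist picture shows the rail running vertically at x≈385, from y≈205 to 340. It sits close to the middle between the fingers.

```bash
python3 - <<'E'
from h import *
import pickle
s,d=pickle.load(open("pics/w1.pkl","rb"));crop(d["frame"],220,105,75,130,6,"pics/w1c.png")
c=cam(d,s)
for x,y,yaw in((.473,-.163,13.5),):
  t=np.radians(yaw);e=np.array([[np.cos(t),-np.sin(t)],[np.sin(t),np.cos(t)]])
  for X in((-.006,.045,.12),(.006,.045,.12),(.006,-.045,.12),(-.006,-.045,.12),(0,.055,.104)):
    p=proj(c,[*(np.array([x,y])+e@X[:2]),X[2]])[0];print(X,p,(p-[220,105])*6)
E
```

```text
(-0.006, 0.045, 0.12) [252.09577945 139.56585499] [192.5746767  207.39512993]
(0.006, 0.045, 0.12) [264.78149773 139.58136397] [268.68898641 207.48818381]
(0.006, -0.045, 0.12) [263.86155966 226.71557637] [263.16935795 730.2934582 ]
(-0.006, -0.045, 0.12) [252.31792554 226.69993084] [193.90755325 730.19958502]
(0, 0.055, 0.104) [258.34472791 127.17488203] [230.06836744 133.04929218]
```

View pics/w1c.png

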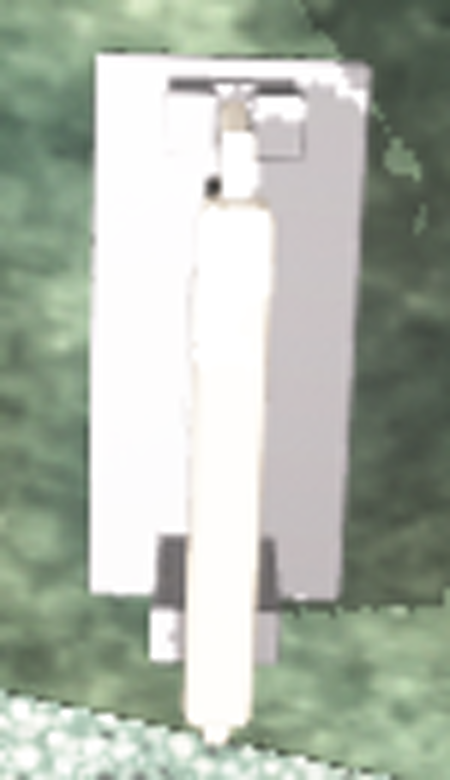

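```bash
python3 - <<'E'
from h import *
import pickle
from rig import r
T=cam(r.get_image("top"));s,d=pickle.load(open("pics/w1.pkl","rb"));c=cam(d,s)
for u,v in((130,145),(165,140),(232,166),(290,163),(330,145)): print(u,v,[atz(T,u,v,z)[:2].round(3).tolist() for z in(0,.1,.2)])
for u,v in((545,340),(605,265),(570,150),(585,105)): print(u,v,[atz(c,u/1.5,v/1.5,z)[:2].round(3).tolist() for z in(0,.05,.1)])
E
python3 mv.py .4724 -.162 .106 101.6
```

```text
130 145 [[0.654, 0.299], [0.618, 0.267], [0.581, 0.236]]
165 140 [[0.666, 0.222], [0.628, 0.199], [0.591, 0.176]]
232 166 [[0.606, 0.073], [0.575, 0.066], [0.544, 0.058]]
290 163 [[0.613, -0.053], [0.581, -0.047], [0.549, -0.041]]
330 145 [[0.654, -0.142], [0.618, -0.126], [0.582, -0.111]]
545 340 [[0.649, -0.223], [0.625, -0.206], [0.6, -0.188]]
605 265 [[0.678, -0.137], [0.649, -0.131], [0.621, -0.124]]
570 150 [[0.609, -0.048], [0.589, -0.053], [0.569, -0.057]]
585 105 [[0.608, -0.011], [0.588, -0.02], [0.569, -0.029]]
shift [0.094, 0.039, 5.769] turn [-0.003, -0.0, 0.374]
```

Emit:
servo_tool([
  [1,[0.1,0.04,1.5],[0,0,0.37]],
  [1,[0.1,0.04,3.0],[0,0,0.37]],
  [1,[0.1,0.04,4.0],[0,0,0.37]],
  [1,[0.1,0.04,4.8],[0,0,0.37]],
  [1,[0.1,0.04,5.4],[0,0,0.37]],
  [1,[0.1,0.04,5.77],[0,0,0.37]],
  [1,[0.1,0.04,5.77],[0,0,0.37]],
  [1,[0.1,0.04,5.77],[0,0,0.37]],
])

```text
t: 2.43
eef_pos: [0.4729, -0.1613, 0.106]
orientation: [-0.0, 0.631, 0.775, -0.0]
wrist_force: [0.2, -0.3, -0.3]
gripper_width: 0.0873
```

```bash
python3 snap.py w2; python3 mv.py .4724 -.162 .106 101.6
```

```text
2.4333 [ 0.47287968 -0.16130275  0.10602264] [-2.00715932e-04  6.31451367e-01  7.75415456e-01 -3.89244279e-05] [ 0.19225281 -0.34326729 -0.28561434] 0.08726315376284392
shift [-0.015, -0.043, 0.025] turn [0.01, 0.009, 0.021]
```

View pics/w2.png

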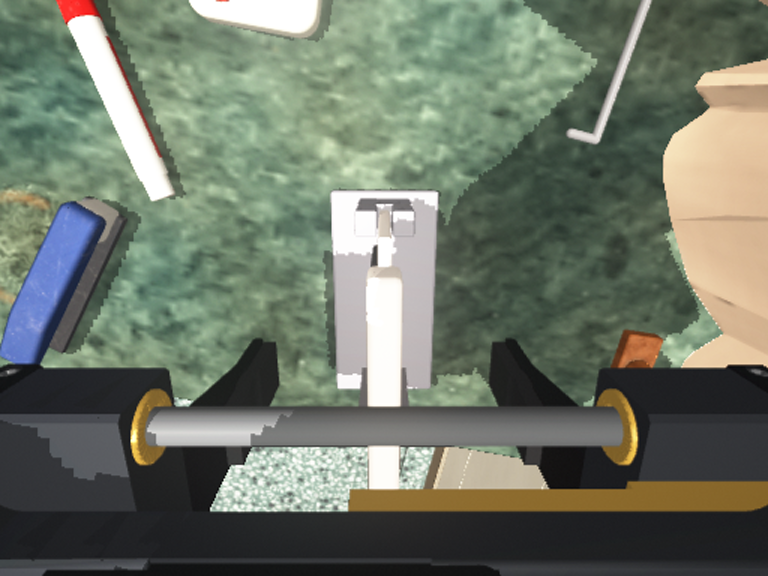

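The rail is vertical and centred at x≈385. I'll grip it now.

Emit:
servo_tool([
  [0.5,[0,-0.02,0.02],[0,0,0]],
  [0.3,[0,-0.02,0.02],[0,0,0]],
  [0.1,[0,-0.02,0.02],[0,0,0]],
  [0,[0,-0.02,0.02],[0,0,0]],
  [0,[0,-0.02,0.02],[0,0,0]],
  [0,[0,-0.02,0.02],[0,0,0]],
  [0,[0,-0.02,0.02],[0,0,0]],
  [0,[0,-0.02,0.02],[0,0,0]],
  [0,[0,-0.02,0.02],[0,0,0]],
  [0,[0,-0.02,0.02],[0,0,0]],
  [0,[0,-0.02,0.02],[0,0,0]],
  [0,[0,-0.02,0.02],[0,0,0]],
], grip_force=25)

```text
t: 3.48
eef_pos: [0.4725, -0.1607, 0.1055]
orientation: [-0.0, 0.631, 0.776, 0.0]
wrist_force: [-0.7, 0.1, 0.0]
gripper_width: 0.0148
```

```bash
python3 snap.py w3; python3 snap.py s3 scene; python3 -c "
from rig import r;print(r.get_state()['moment'])"
```

```text
3.4833 [ 0.4725315  -0.16071285  0.10551958] [-2.89150711e-05  6.30957919e-01  7.75817056e-01  2.17152562e-06] [-0.69562128  0.14459903  0.03715111] 0.014812019774535395
3.5333 [ 0.47255023 -0.16071668  0.10551914] [-1.40539821e-05  6.30976109e-01  7.75802262e-01  1.68973573e-05] [ 0.52190594 -0.49442355 -0.5683961 ] 0.011947135383765291
[ 0.01934559 -0.16862354  0.01347082]
```

View pics/w3.png

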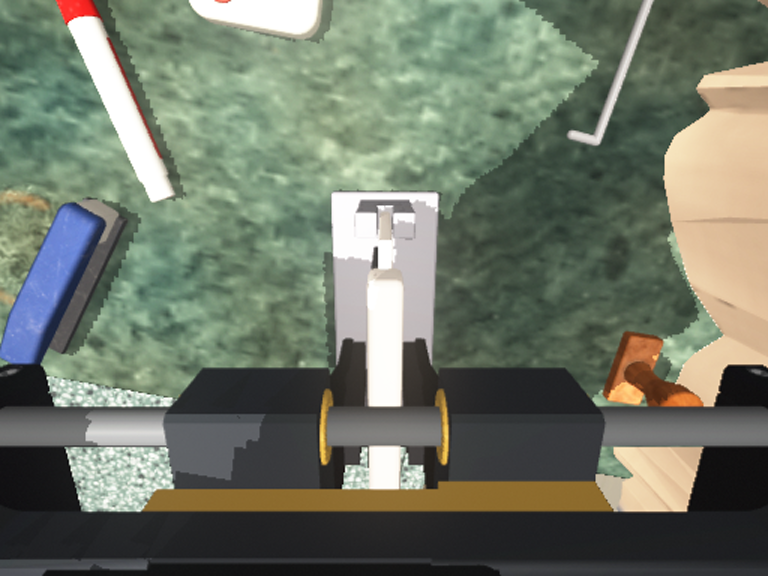

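View pics/s3.png

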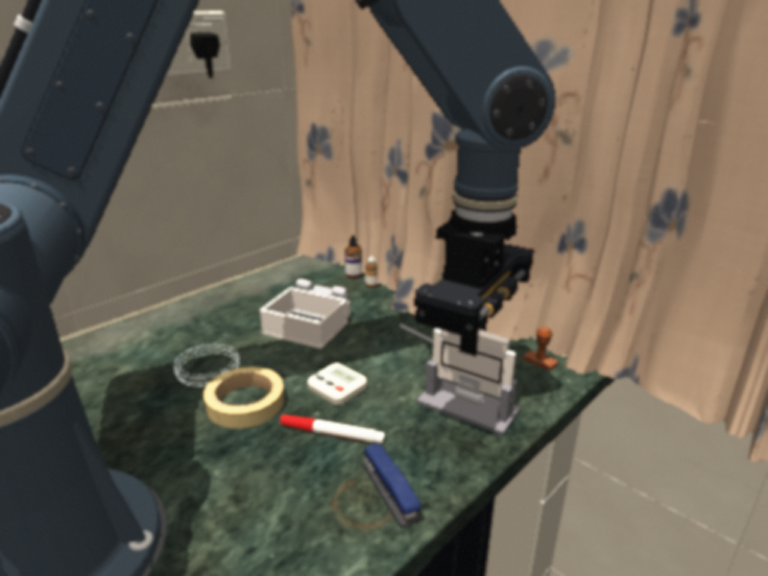

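The gripper has shut to 11.9 mm, which matches the rail thickness. Next I'll lift straight up.

Emit:
servo_tool([
  [0,[0,0,0],[0,0,0]],
  [0,[0,0,0],[0,0,0]],
  [0,[0,0,0],[0,0,0]],
  [0,[0,0,-0.2],[0,0,0]],
  [0,[0,0,-0.5],[0,0,0]],
  [0,[0,0,-0.9],[0,0,0]],
  [0,[0,0,-1.4],[0,0,0]],
  [0,[0,0,-2.0],[0,0,0]],
  [0,[0,0,-2.8],[0,0,0]],
  [0,[0,0,-3.6],[0,0,0]],
  [0,[0,0,-4.4],[0,0,0]],
  [0,[0,0,-5.0],[0,0,0]],
  [0,[0,0,-5.2],[0,0,0]],
  [0,[0,0,-5.2],[0,0,0]],
])

```text
t: 4.75
eef_pos: [0.4733, -0.1611, 0.2376]
orientation: [0.002, 0.631, 0.776, 0.0]
wrist_force: [0.3, -0.5, -0.4]
gripper_width: 0.012
```

```bash
python3 snap.py w4; python3 snap.py s4 scene;python3 mv.py .43 .03 .24 105.6;python3 mv.py .5109 .1748 .225 109.0
```

```text
4.75 [ 0.47331813 -0.16112416  0.23761156] [2.18669603e-03 6.30898151e-01 7.75862523e-01 2.92839683e-04] [ 0.3242016  -0.45053922 -0.43349831] 0.011968346577910082
4.8 [ 0.47258808 -0.16073378  0.23633538] [8.28629037e-04 6.30940578e-01 7.75830708e-01 1.14614261e-04] [ 0.01527285 -0.68748001 -1.89346597] 0.011615709694774448
shift [7.801, -0.095, -0.18] turn [-0.004, -0.004, -0.768]
shift [12.812, 4.253, 0.42] turn [-0.004, -0.004, -1.448]
```

View pics/s4.png

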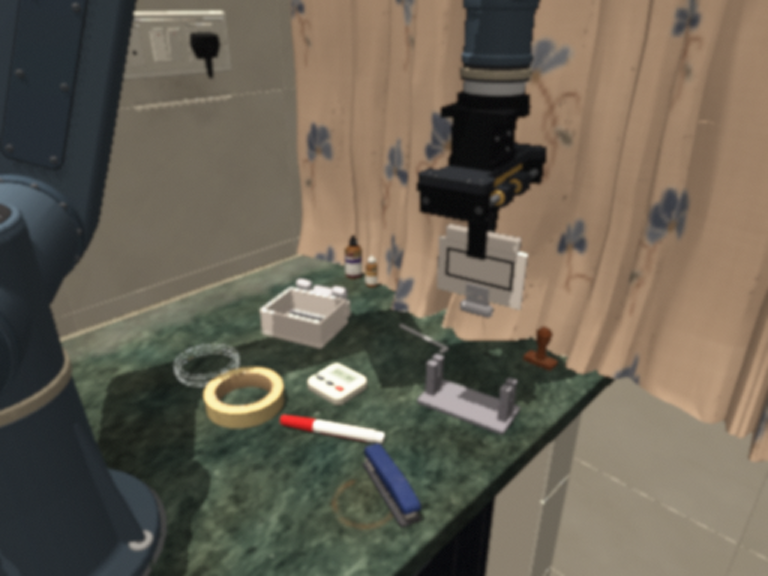

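View pics/w4.png

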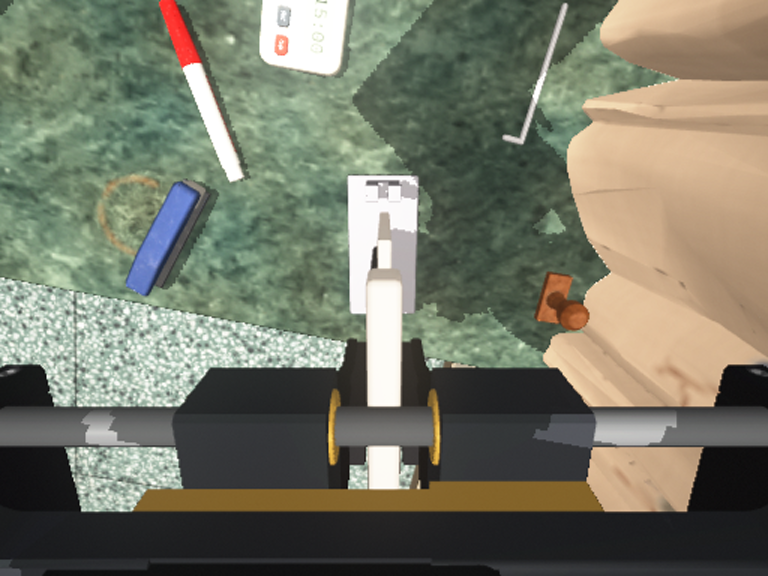

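The lid is free of the rack, upright, and its gasket side faces the robot. Next I'll go to a spot short of the box, staying clear of the curtain, and measure the hinge with the wrist camera.

```bash
python3 mv.py .43 -.08 .24 105.6;python3 mv.py .43 .07 .24 109
```

```text
shift [3.493, -0.992, -0.182] turn [-0.004, -0.004, -0.768]
shift [9.368, 0.231, -0.18] turn [-0.004, -0.004, -1.448]
```

Emit:
servo_tool([
  [0,[0.5,-0.15,0],[0,0,0]],
  [0,[1.2,-0.4,-0.1],[0,0,-0.3]],
  [0,[2.2,-0.7,-0.2],[0,0,-0.5]],
  [0,[3.3,-0.95,-0.2],[0,0,-0.75]],
  [0,[4.4,-0.8,-0.2],[0,0,-1.0]],
  [0,[5.5,-0.6,-0.2],[0,0,-1.2]],
  [0,[6.6,-0.35,-0.2],[0,0,-1.45]],
  [0,[7.6,-0.1,-0.2],[0,0,-1.45]],
  [0,[8.5,0.1,-0.2],[0,0,-1.45]],
  [0,[9.1,0.2,-0.2],[0,0,-1.45]],
  [0,[9.35,0.25,-0.2],[0,0,-1.45]],
  [0,[9.35,0.25,-0.2],[0,0,-1.45]],
  [0,[9.35,0.25,-0.2],[0,0,-1.45]],
  [0,[9.35,0.25,-0.2],[0,0,-1.45]],
])

```text
t: 6.02
eef_pos: [0.4308, 0.0688, 0.2402]
orientation: [-0.0, 0.581, 0.814, -0.0]
wrist_force: [-0.5, 0.2, -0.8]
gripper_width: 0.0113
```

```bash
python3 snap.py w5
```

```text
6.0167 [0.43079563 0.06877903 0.24023515] [-2.35006456e-04  5.80876393e-01  8.13991663e-01 -3.65475221e-04] [-0.47585759  0.22738395 -0.8293133 ] 0.01130428394689692
```

View pics/w5.png

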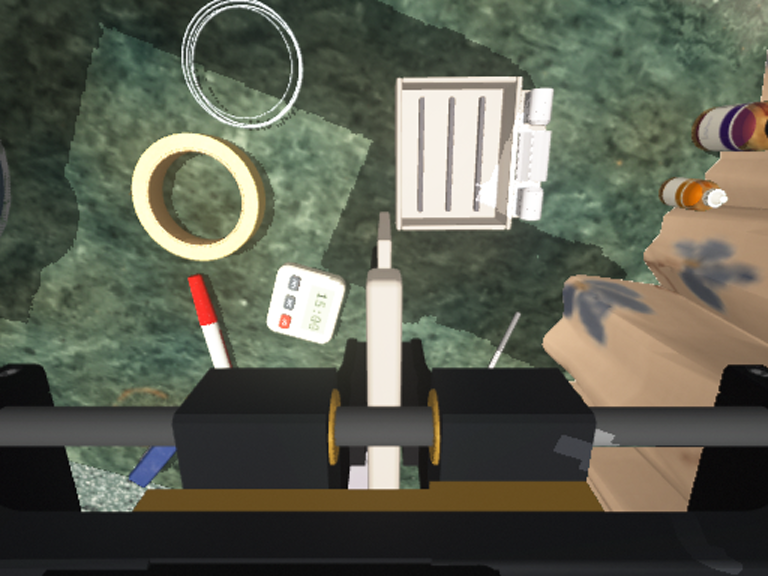

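The box is fully visible at (400–550, 75–230). Its knuckles are at (538,107) and (529,203).

```bash
python3 - <<'E'
from h import *
import pickle
s,d=pickle.load(open("pics/w5.pkl","rb"));crop(d["frame"],258,45,115,115,6,"pics/w5b.png");crop(d["frame"],230,130,50,100,6,"pics/w5l.png")
E
```

```text
(no output)
```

View pics/w5b.png

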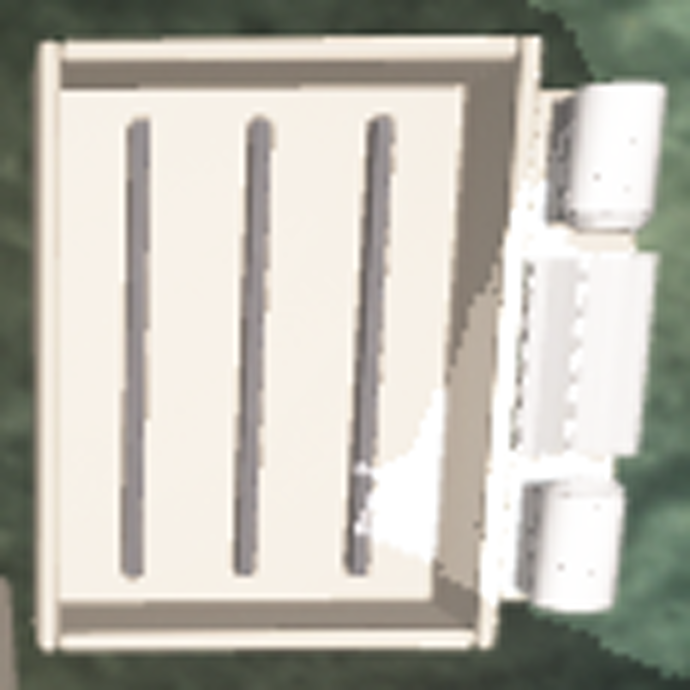

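View pics/w5l.png

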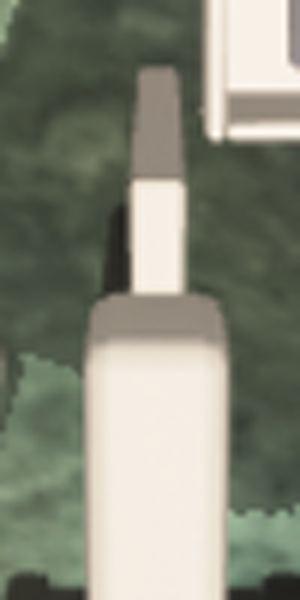

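```bash
cat > fit2.py <<'E'
from h import *
import pickle
from scipy.optimize import least_squares
s,d=pickle.load(open("pics/w5.pkl","rb"));C=cam(d,s)
a=lambda u,v,x,y:np.array([u/6+x,v/6+y])-0.5+0.5/6
b=lambda u,v:a(u,v,258,45);l=lambda u,v:a(u,v,230,130)
th=np.linspace(0,2*np.pi,73)
def W(p,X):
    X=np.atleast_2d(X);c,s_=np.cos(p[2]),np.sin(p[2]);return np.c_[p[0]+c*X[:,0]-s_*X[:,1],p[1]+s_*X[:,0]+c*X[:,1],X[:,2]+p[3]]
cyl=lambda y:np.c_[.058+.008*np.cos(th),0*th+y,.048+.008*np.sin(th)]
def res(p,full=True):
    o=[]
    for X,uv in(((-.045,.055,.045),b(40,43)),((.045,.055,.045),b(540,38)),((.045,-.055,.045),b(495,648)),((-.045,-.055,.045),b(38,650))): o+=list(proj(C,W(p,X))[0]-uv)
    q=proj(C,W(p,cyl(.044)));o+=[q[:,0].min()-b(579,0)[0],q[:,0].max()-b(665,0)[0]]
    q=proj(C,W(p,cyl(-.04)));o+=[q[:,0].min()-b(533,0)[0],q[:,0].max()-b(613,0)[0]]
    q=proj(C,W(p,cyl(.046)));o+=[q[:,1].min()-b(0,82)[1]]
    q=proj(C,W(p,cyl(-.046)));o+=[q[:,1].max()-b(0,612)[1]]
    return np.array(o)
for fz in(0,1):
    q=least_squares(lambda p:np.r_[res([*p[:3],p[3]*fz]),p[3]/.002],[.456,.155,.33,0],loss='soft_l1').x;q[3]*=fz
    print("box",q.round(4),np.degrees(q[2]).round(2),"hinge",W(q,[.058,0,.048])[0].round(4));print(res(q).round(1).tolist())
# lid in tool frame
H=np.array(d['hand_eye']);K=np.array(d['K']);Ct=(H[:3,3],H[:3,:3],K)
def L(p,X):
    x,y,z=X;return R.from_rotvec([p[3],p[4],p[5]]).apply([y,x,-z+.091])+[p[0],p[1],p[2]-.091]
pts=[((-.006,.045,.1),(90,345)),((.006,.045,.1),(226,345)),((-.0025,.055,.084),(131,179)),((.0025,.055,.084),(185,179)),((-.0025,.055,.014),(139,68)),((.0025,.055,.014),(179,68)),
((-.006,.02,.1),(88,560)),((.006,.02,.1),(229,560))]
def rl(p): 
    o=[]
    for i,(X,uv) in enumerate(pts):
        e=proj(Ct,L(p,X))[0]-l(*uv)
        o+=[e[0]] if i>5 else list(e)
    return np.array(o)
p=least_squares(lambda p:np.r_[rl(p),(p[2]-.086)/.002,p[3:]/.02],[0,0,.086,0,0,0],loss='soft_l1').x
print("lid in tool: x y z",p[:3].round(4),"rot deg",np.degrees(p[3:]).round(2));print(rl(p).round(1).tolist())
print("bore in tool",L(p,(0,0,0)).round(4))
E
python3 fit2.py
```

```text
box [0.4559 0.1582 0.3392 0.    ] 19.43 hinge [0.5106 0.1775 0.048 ]
[-0.1, -0.5, 0.9, -0.3, 0.0, 0.3, 0.1, 0.5, -1.4, 0.1, -0.5, 0.7, 0.1, 0.1]
box [ 0.456   0.1583  0.3392 -0.0006] 19.43 hinge [0.5107 0.1776 0.0474]
[-0.0, -0.4, 0.8, -0.3, 0.0, 0.2, 0.1, 0.4, -1.4, 0.0, -0.5, 0.6, 0.2, -0.0]
lid in tool: x y z [-0.0021 -0.0012  0.0863] rot deg [-0.09  0.03 -0.09]
[-1.1, -0.2, 1.1, -0.2, -0.2, 0.3, 0.3, 0.3, -0.0, -0.0, -0.0, -0.0, -0.1, 0.0]
bore in tool [-0.002  -0.001   0.0863]
```

```bash
python3 - <<'E'
from h import *
import pickle
s,d=pickle.load(open("pics/w5.pkl","rb"));c=cam(d,s)
for u,v in((545,340),(570,280),(645,255),(700,200)): print(u,v,[atz(c,u/1.5,v/1.5,z)[:2].round(3).tolist() for z in(0,.05,.1)])
E
python3 mv.py .5109 .1798 .235 109.43;
```

```text
545 340 [[0.607, 0.03], [0.581, 0.045], [0.555, 0.06]]
570 280 [[0.603, 0.093], [0.577, 0.1], [0.551, 0.107]]
645 255 [[0.657, 0.136], [0.624, 0.138], [0.591, 0.139]]
700 200 [[0.678, 0.196], [0.642, 0.189], [0.607, 0.183]]
shift [3.168, 4.469, 0.21] turn [-0.007, 0.0, -0.098]
```

Emit:
servo_tool([
  [0,[0.8,0.2,0],[0,0,-0.1]],
  [0,[1.8,0.7,0],[0,0,-0.1]],
  [0,[2.6,1.4,0],[0,0,-0.1]],
  [0,[3.1,2.3,0.1],[0,0,-0.1]],
  [0,[3.17,3.2,0.1],[0,0,-0.1]],
  [0,[3.17,4.0,0.2],[0,0,-0.1]],
  [0,[3.17,4.4,0.2],[0,0,-0.1]],
  [0,[3.17,4.47,0.6],[0,0,-0.1]],
  [0,[3.17,4.47,1.2],[0,0,-0.1]],
  [0,[3.17,4.47,1.8],[0,0,-0.1]],
  [0,[3.17,4.47,2.4],[0,0,-0.1]],
  [0,[3.17,4.47,2.8],[0,0,-0.1]],
  [0,[3.17,4.47,3.0],[0,0,-0.1]],
  [0,[3.17,4.47,3.0],[0,0,-0.1]],
  [0,[3.17,4.47,3.0],[0,0,-0.1]],
])

```text
t: 7.32
eef_pos: [0.5107, 0.1804, 0.1656]
orientation: [-0.0, 0.577, 0.817, -0.0]
wrist_force: [0.2, -0.5, -0.8]
gripper_width: 0.0115
```

```bash
python3 snap.py w6; python3 snap.py s6 scene; python3 snap.py t6 top; python3 - <<'E'
from h import *
import pickle
s,d=pickle.load(open("pics/s6.pkl","rb"));crop(d["frame"],165,130,95,110,6,"pics/s6c.png")
s,d=pickle.load(open("pics/t6.pkl","rb"));crop(d["frame"],145,165,90,90,7,"pics/t6c.png")
E
python3 mv.py .5109 .1798 .165 109.43
```

```text
7.3167 [0.51073757 0.180354   0.16559049] [-1.14299598e-04  5.77287294e-01  8.16541086e-01 -1.46128892e-04] [ 0.1627843  -0.45497511 -0.80299195] 0.011477461810452904
7.3667 [0.51119429 0.18054191 0.16604867] [3.45756467e-04 5.77225344e-01 8.16584772e-01 3.03257413e-04] [ 0.15615529 -0.11172489 -0.9077696 ] 0.011780009477906271
7.4167 [0.51142577 0.18067347 0.16631094] [5.92669803e-04 5.77162980e-01 8.16628583e-01 5.48445740e-04] [ 0.07145202  0.50723394 -1.99869269] 0.01182734045453132
shift [-0.028, -0.034, 0.057] turn [0.021, 0.005, 0.015]
```

View pics/w6.png

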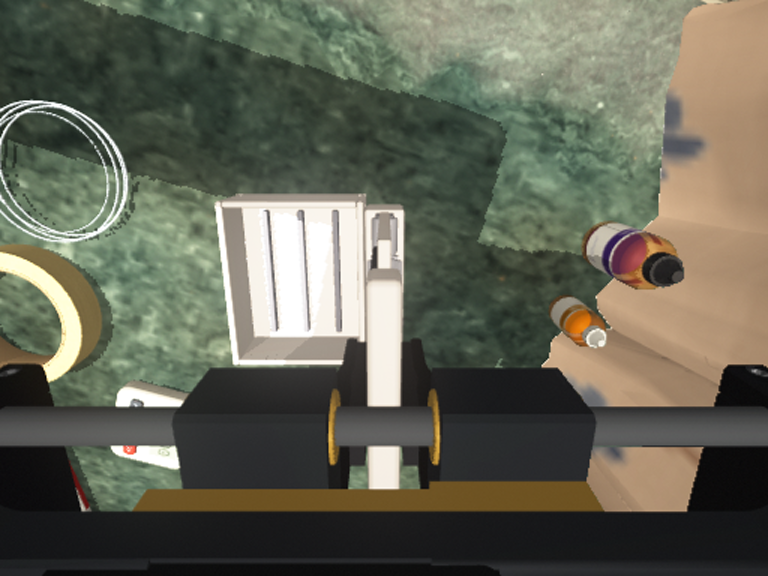

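View pics/s6c.png

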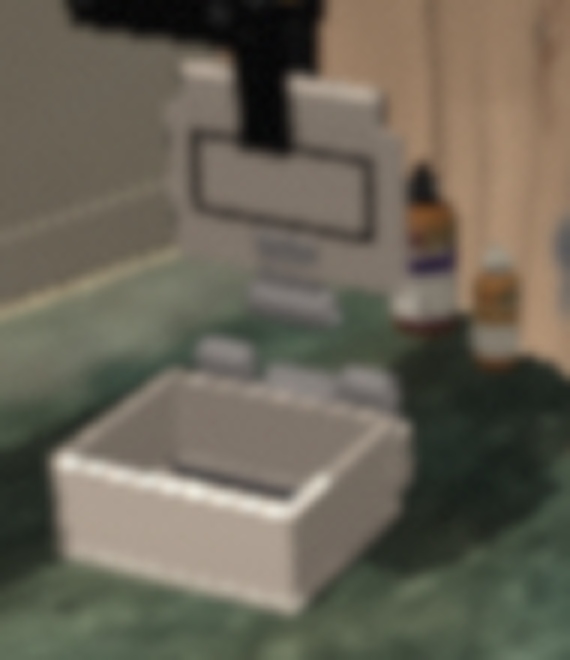

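View pics/t6c.png

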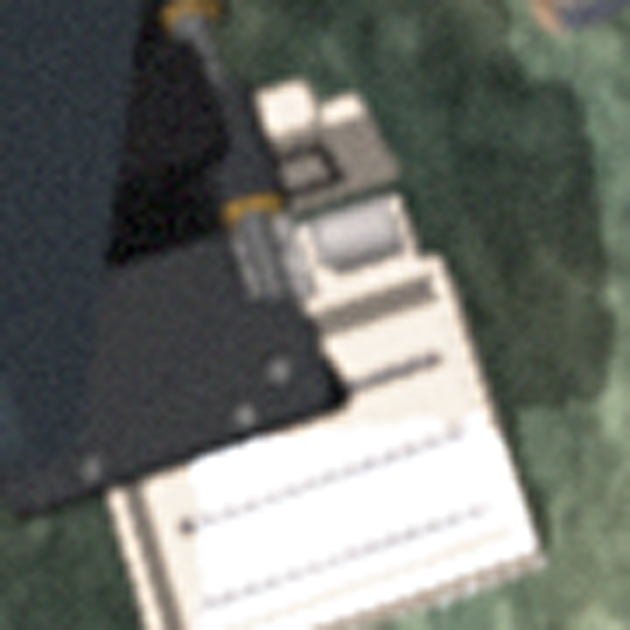

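The lid hovers above the hinge, upright, with its knuckle in line with the gap in the scene view. I'll measure the relative position at close range.

```bash
python3 - <<'E'
from h import *
import pickle
s,d=pickle.load(open("pics/w6.pkl","rb"));crop(d["frame"],140,122,135,125,5.9,"pics/w6b.png");crop(d["frame"],235,125,40,75,8,"pics/w6l.png")
s,d=pickle.load(open("pics/s6.pkl","rb"));crop(d["frame"],170,165,66,50,12,"pics/s6d.png")
E
```

```text
(no output)
```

View pics/w6b.png

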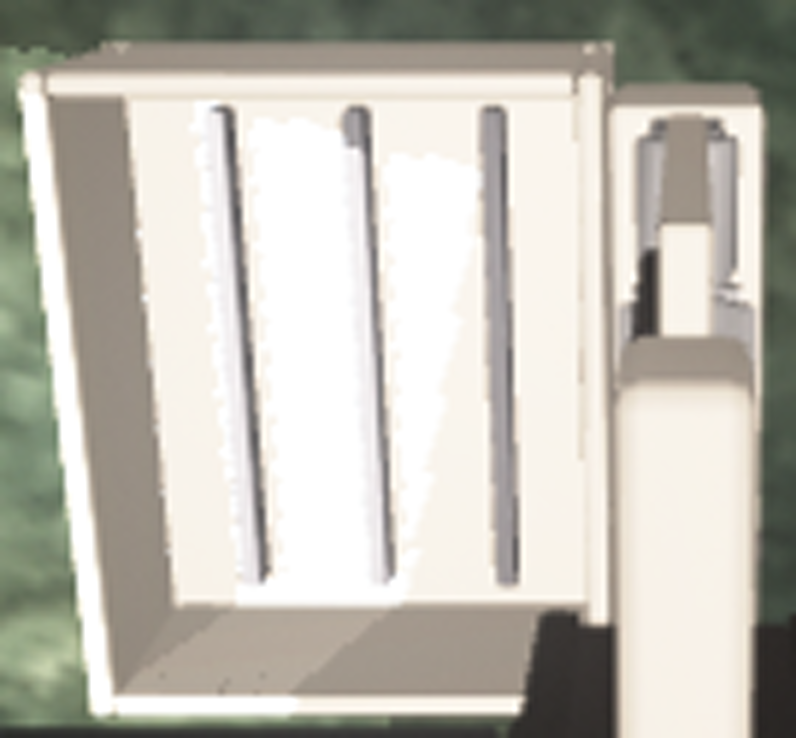

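View pics/w6l.png

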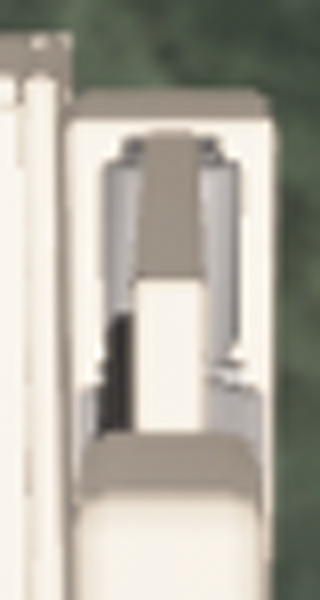

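View pics/s6d.png

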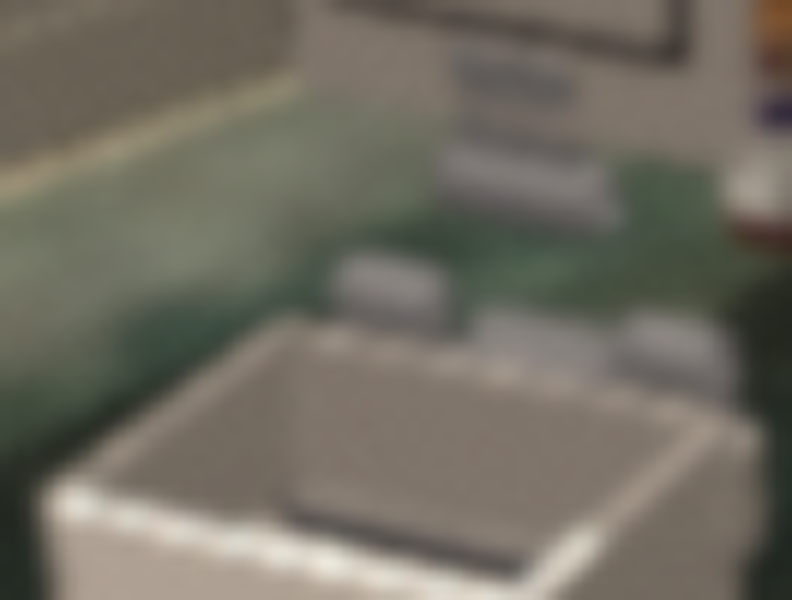

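```bash
cat > fit3.py <<'E'
from h import *
import pickle
from scipy.optimize import least_squares
s,d=pickle.load(open("pics/w6.pkl","rb"));C=cam(d,s)
def a(u,v,k,x,y):return np.array([u/k+x,v/k+y])-0.5+0.5/k
b=lambda u,v:a(u,v,5.9,140,122);l=lambda u,v:a(u,v,8,235,125)
th=np.linspace(0,2*np.pi,73)
def W(p,X):
    X=np.atleast_2d(X);c,s_=np.cos(p[2]),np.sin(p[2]);return np.c_[p[0]+c*X[:,0]-s_*X[:,1],p[1]+s_*X[:,0]+c*X[:,1],X[:,2]]
cyl=lambda y,rr=.008:np.c_[.058+rr*np.cos(th),0*th+y,.048+rr*np.sin(th)]
def res(p):
    o=[]
    for X,uv in(((-.045,.055,.045),b(20,75)),((.045,.055,.045),b(605,73)),((-.045,-.055,.045),b(95,715))): o+=list(proj(C,W(p,X))[0]-uv)
    q=proj(C,W(p,cyl(.042)));o+=[q[:,0].min()-l(104,0)[0],q[:,0].max()-l(241,0)[0]]
    q=proj(C,W(p,cyl(.046)));o+=[(q[:,1].min()-l(0,138)[1])*.5]
    return np.array(o)
q=least_squares(res,[.456,.155,.33],loss='soft_l1').x
h=W(q,[.058,0,.048])[0];print("hinge",h.round(4),np.degrees(q[2]).round(2));print(res(q).round(1).tolist())
H=np.array(d['hand_eye']);Ct=(H[:3,3],H[:3,:3],np.array(d['K']))
def L(p,X):
    x,y,z=X;return R.from_rotvec([p[3],p[4],p[5]]).apply([y,x,-z+.091])+[p[0],p[1],p[2]-.091]
pts=[((-.006,.045,.1),(79,492)),((.006,.045,.1),(262,492)),((-.0025,.055,.084),(133,279)),((.0025,.055,.084),(205,279)),((-.0025,.055,.014),(143,132)),((.0025,.055,.014),(195,132))]
rl=lambda p:np.ravel([proj(Ct,L(p,X))[0]-l(*uv) for X,uv in pts])
p=least_squares(lambda p:np.r_[rl(p),(p[2]-.086)/.002,p[3:]/.02],[0,0,.086,0,0,0],loss='soft_l1').x
print("lid",p[:3].round(4),np.degrees(p[3:]).round(2));print(rl(p).round(1).tolist())
Rw=rot(s['orientation']);ht=Rw.inv().apply(h-s['eef_pos']);bo=L(p,(0,0,0))
print("hinge in tool",ht.round(4),"bore in tool",bo.round(4),"move needed units",((ht-bo)/.025).round(3))
yt=np.degrees(np.arctan2(*Rw.as_matrix()[:2,0][::-1]));print("tool yaw",yt)
# scene check: project predicted lid knuckle ends & box knuckles
s2,d2=pickle.load(open("pics/s6.pkl","rb"));S=cam(d2)
E
python3 fit3.py
```

```text
hinge [0.5108 0.1779 0.048 ] 19.69
[-0.1, -0.2, -0.2, -0.1, 0.1, 0.2, -0.1, 0.4, 0.5]
lid [-0.002  -0.0013  0.0868] [ 0.04 -0.23 -0.04]
[-1.1, 0.1, 0.8, 0.1, -0.2, -0.1, 0.3, -0.1, -0.1, 0.0, 0.1, 0.0]
hinge in tool [-0.0023 -0.0007  0.1176] bore in tool [-0.0023 -0.0014  0.0868] move needed units [-1.000e-03  2.600e-02  1.233e+00]
tool yaw 109.48005703576905
```

The relative fit shows alignment within about 1 mm. The remaining moves are +0.7 mm along tool y and about 31 mm down. I'll lower in stages and watch the force.

Emit:
servo_tool([
  [0,[0,0.02,0.1],[0,0,0]],
  [0,[0,0.02,0.25],[0,0,0]],
  [0,[0,0.02,0.4],[0,0,0]],
  [0,[0,0.02,0.5],[0,0,0]],
  [0,[0,0.02,0.6],[0,0,0]],
  [0,[0,0.02,0.67],[0,0,0]],
  [0,[0,0.02,0.74],[0,0,0]],
  [0,[0,0.02,0.8],[0,0,0]],
  [0,[0,0.02,0.8],[0,0,0]],
  [0,[0,0.02,0.8],[0,0,0]],
])

```text
t: 8.3
eef_pos: [0.5113, 0.1809, 0.1455]
orientation: [-0.0, 0.577, 0.817, -0.0]
wrist_force: [-0.1, 0.2, -0.4]
gripper_width: 0.0119
```

```bash
python3 snap.py w7; python3 snap.py s7 scene; python3 - <<'E'
from h import *
import pickle
s,d=pickle.load(open("pics/s7.pkl","rb"));crop(d["frame"],170,150,66,60,12,"pics/s7d.png")
s,d=pickle.load(open("pics/w7.pkl","rb"));crop(d["frame"],225,115,60,75,8,"pics/w7l.png")
E
```

```text
8.3 [0.51133277 0.18088779 0.14549553] [-2.58061331e-05  5.77071825e-01  8.16693398e-01 -3.40476289e-05] [-0.10248566  0.19966976 -0.41129113] 0.011876796679113481
8.35 [0.51142117 0.18089976 0.14560192] [4.91882014e-05 5.77089848e-01 8.16680661e-01 5.89796452e-05] [-0.41525448 -0.56547461 -0.90964378] 0.01184642385794165
```

View pics/s7d.png

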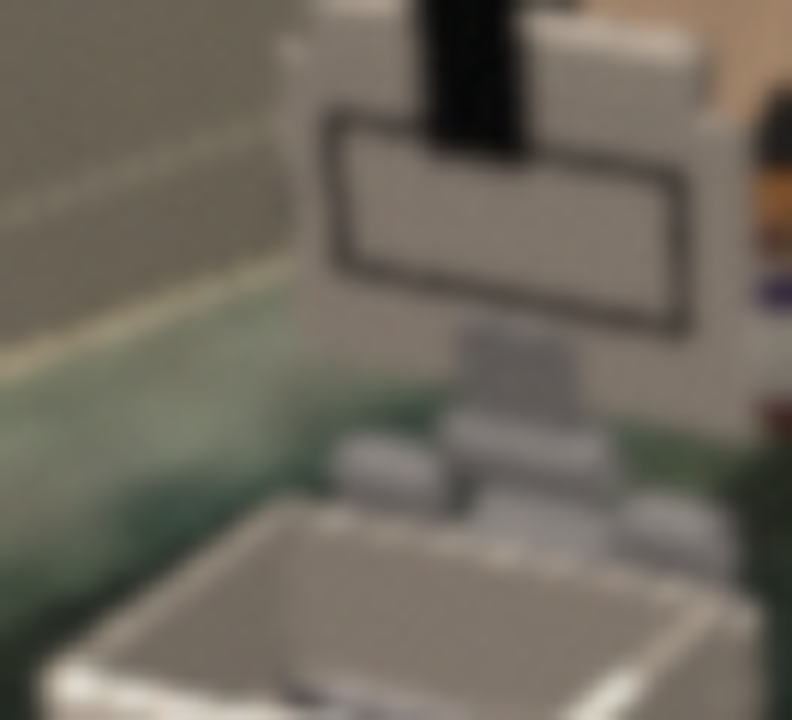

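View pics/w7l.png

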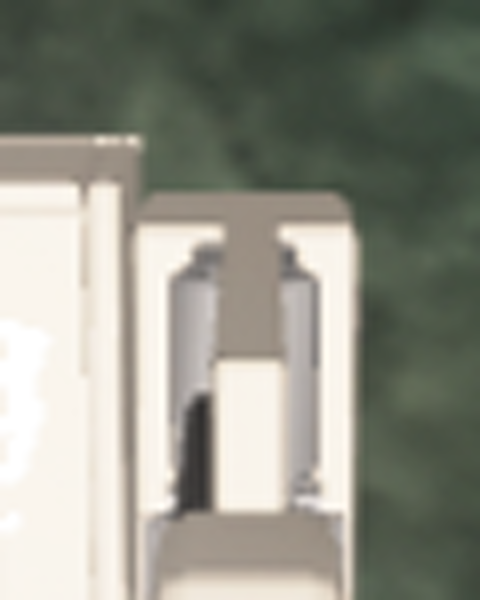

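```bash
cat >> fit3.py <<'E'
print(p, H.round(4).tolist()); 
for X,uv in pts: P=L(p,X); print(X,P.round(4),proj(Ct,P)[0].round(2),l(*uv).round(2))
E
python3 fit3.py | tail -8
```

```text
tool yaw 109.48005703576905
[-0.00195889 -0.00131535  0.08676607  0.00067878 -0.00404371 -0.00072294] [[0.0009, 0.9523, 0.305, 0.0839], [1.0, -0.0009, 0.0001, -0.0014], [0.0004, 0.305, -0.9523, -0.1491], [0.0, 0.0, 0.0, 1.0]]
(-0.006, 0.045, 0.1) [ 0.0431 -0.0073 -0.0131] [243.37 186.18] [244.44 186.06]
(0.006, 0.045, 0.1) [ 0.0431  0.0047 -0.013 ] [268.15 186.18] [267.31 186.06]
(-0.0025, 0.055, 0.084) [ 0.053  -0.0039  0.003 ] [250.99 159.31] [251.19 159.44]
(0.0025, 0.055, 0.084) [0.053  0.0011 0.003 ] [260.5  159.31] [260.19 159.44]
(-0.0025, 0.055, 0.014) [ 0.0527 -0.0039  0.073 ] [252.36 141.08] [252.44 141.06]
(0.0025, 0.055, 0.014) [0.0527 0.0011 0.073 ] [259.   141.08] [258.94 141.06]
```

The lid knuckle is centred over the gap, with forces near zero. I'll shift −0.4 mm across and lower slowly.

Emit:
servo_tool([
  [0,[0,-0.015,0.04],[0,0,0]],
  [0,[0,-0.015,0.08],[0,0,0]],
  [0,[0,-0.015,0.12],[0,0,0]],
  [0,[0,-0.015,0.16],[0,0,0]],
  [0,[0,-0.015,0.2],[0,0,0]],
  [0,[0,-0.015,0.24],[0,0,0]],
  [0,[0,-0.015,0.28],[0,0,0]],
  [0,[0,-0.015,0.32],[0,0,0]],
  [0,[0,-0.015,0.32],[0,0,0]],
  [0,[0,-0.015,0.32],[0,0,0]],
])

```text
t: 9.23
eef_pos: [0.5109, 0.1808, 0.1375]
orientation: [-0.0, 0.577, 0.817, -0.0]
wrist_force: [0.0, -0.2, -1.2]
gripper_width: 0.0119
```

```bash
python3 - <<'E'
from rig import r
import numpy as np
for i in range(2):
  s=r.get_state();print(s['eef_pos'].round(4),s['wrist_force'].round(2),s['moment'].round(3),s['gripper_width']);r.get_image("scene")
E
python3 snap.py s8 scene;python3 snap.py w8; python3 - <<'E'
from h import *
import pickle
s,d=pickle.load(open("pics/s8.pkl","rb"));crop(d["frame"],170,150,66,60,12,"pics/s8d.png")
s,d=pickle.load(open("pics/w8.pkl","rb"));crop(d["frame"],225,115,60,75,8,"pics/w8l.png")
E
```

```text
[0.5109 0.1808 0.1375] [ 0.04 -0.18 -1.23] [ 0.019 -0.195  0.005] 0.011887144669433058
[0.511  0.1808 0.1375] [ 0.64  0.24 -1.36] [ 0.023 -0.148 -0.013] 0.011877339863814606
9.3333 [0.51102727 0.18078647 0.13758287] [2.43057649e-05 5.77087497e-01 8.16682324e-01 3.93637925e-05] [-0.60501882  0.11662021 -0.97263217] 0.011933715389484274
9.3833 [0.51104815 0.18076841 0.13759302] [4.79833362e-05 5.77095644e-01 8.16676565e-01 4.95810957e-05] [-0.37009261 -0.31403658 -0.63470555] 0.011614813768252635
```

View pics/s8d.png

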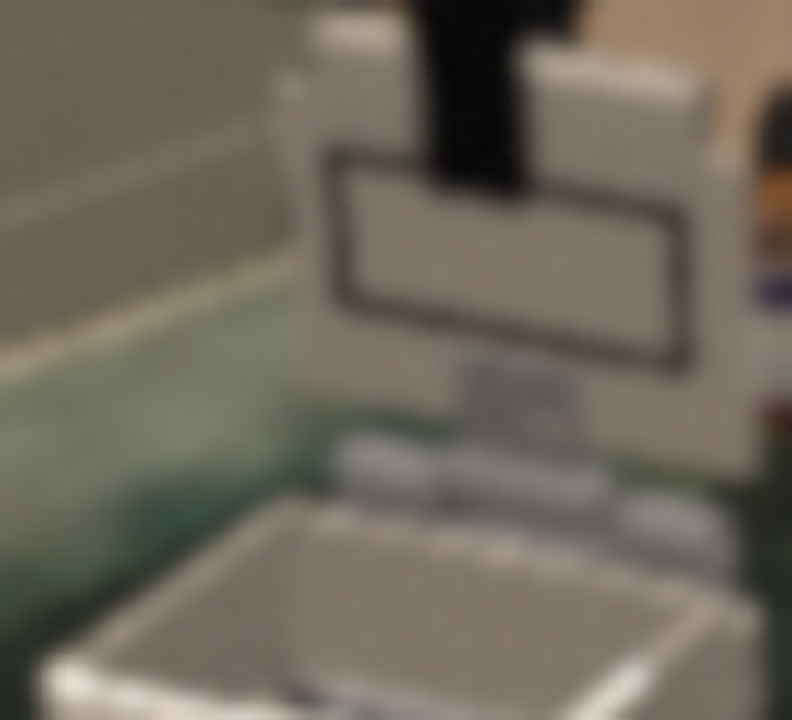

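View pics/w8l.png

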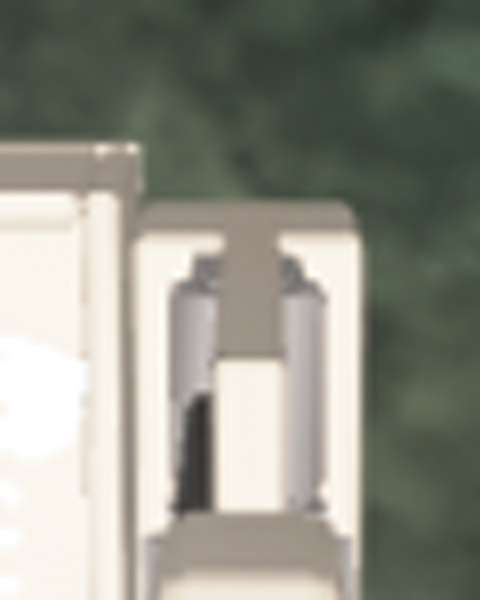

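The knuckle is between the box knuckles with no contact force. I'll make the final gentle approach now.

Emit:
servo_tool([
  [0,[0,0,0.02],[0,0,0]],
  [0,[0,0,0.04],[0,0,0]],
  [0,[0,0,0.06],[0,0,0]],
  [0,[0,0,0.08],[0,0,0]],
  [0,[0,0,0.1],[0,0,0]],
  [0,[0,0,0.1],[0,0,0]],
])

```text
t: 9.93
eef_pos: [0.5109, 0.1808, 0.1349]
orientation: [-0.0, 0.577, 0.817, -0.0]
wrist_force: [-0.1, -0.4, -0.7]
gripper_width: 0.0114
```

Emit:
servo_tool([
  [0,[0,0,0.01],[0,0,0]],
  [0,[0,0,0.02],[0,0,0]],
  [0,[0,0,0.03],[0,0,0]],
  [0,[0,0,0.03],[0,0,0]],
])

```text
t: 10.27
eef_pos: [0.5109, 0.1808, 0.1342]
orientation: [-0.0, 0.577, 0.817, -0.0]
wrist_force: [0.4, 0.2, -1.6]
gripper_width: 0.0116
```

Emit:
servo_tool([
  [0,[0,0,0.01],[0,0,0]],
  [0,[0,0,0.02],[0,0,0]],
  [0,[0,0,0.03],[0,0,0]],
  [0,[0,0,0.03],[0,0,0]],
])

```text
t: 10.6
eef_pos: [0.5109, 0.1808, 0.1335]
orientation: [-0.0, 0.577, 0.817, -0.0]
wrist_force: [-0.8, -0.9, -1.2]
gripper_width: 0.0121
```

Emit:
servo_tool([
  [0,[0,0,0.01],[0,0,0]],
  [0,[0,0,0.02],[0,0,0]],
  [0,[0,0,0.03],[0,0,0]],
  [0,[0,0,0.03],[0,0,0]],
])

```text
t: 10.93
eef_pos: [0.511, 0.1808, 0.1331]
orientation: [0.0, 0.577, 0.817, 0.0]
wrist_force: [-0.8, 0.1, 2.4]
gripper_width: 0.0115
```

Emit:
servo_tool([
  [0,[0,0,0.01],[0,0,0]],
  [0,[0,0,0.02],[0,0,0]],
  [0,[0,0,0.02],[0,0,0]],
  [0,[0,0,0.02],[0,0,0]],
])

```text
t: 11.27
eef_pos: [0.5111, 0.1808, 0.1331]
orientation: [0.0, 0.577, 0.817, 0.0]
wrist_force: [-1.7, -0.7, 6.0]
gripper_width: 0.0118
```

```bash
python3 - <<'E'
from rig import r
for i in range(3):
  s=r.get_state();print(s['eef_pos'].round(4),s['orientation'].round(4),s['wrist_force'].round(2),s['moment'].round(3),s['gripper_width']);r.get_image("scene")
E
python3 snap.py s9 scene;python3 snap.py w9;python3 snap.py t9 top; python3 - <<'E'
from h import *
import pickle
s,d=pickle.load(open("pics/s9.pkl","rb"));crop(d["frame"],170,150,66,60,12,"pics/s9d.png")
s,d=pickle.load(open("pics/w9.pkl","rb"));crop(d["frame"],225,115,60,75,8,"pics/w9l.png")
E
```

```text
[0.5111 0.1808 0.1331] [2.000e-04 5.770e-01 8.167e-01 2.000e-04] [-1.69 -0.71  6.04] [-0.084  0.245  0.014] 0.0118033967497689
[0.5111 0.1808 0.1331] [2.000e-04 5.770e-01 8.167e-01 2.000e-04] [-1.29 -0.44  6.65] [-0.103  0.2    0.042] 0.01147749239145143
[0.5111 0.1808 0.1331] [3.000e-04 5.770e-01 8.167e-01 2.000e-04] [-0.22 -0.68  5.76] [-0.06   0.233  0.027] 0.011769585345071703
11.4167 [0.51117721 0.18080751 0.13308798] [2.73369419e-04 5.77065305e-01 8.16697925e-01 2.41142978e-04] [-1.19127756e+00 -1.37202374e-03  6.95676477e+00] 0.011580034268952655
11.4667 [0.51114072 0.1808105  0.13307893] [2.65622236e-04 5.77037201e-01 8.16717788e-01 2.30858410e-04] [-1.0325934  -0.93425119  6.389147  ] 0.011998951003043469
11.5167 [0.51116136 0.1807984  0.13309075] [2.71331620e-04 5.77040251e-01 8.16715632e-01 2.28143931e-04] [-1.0537452  -0.15562902  7.09484451] 0.011905004385362388
```

View pics/s9d.png

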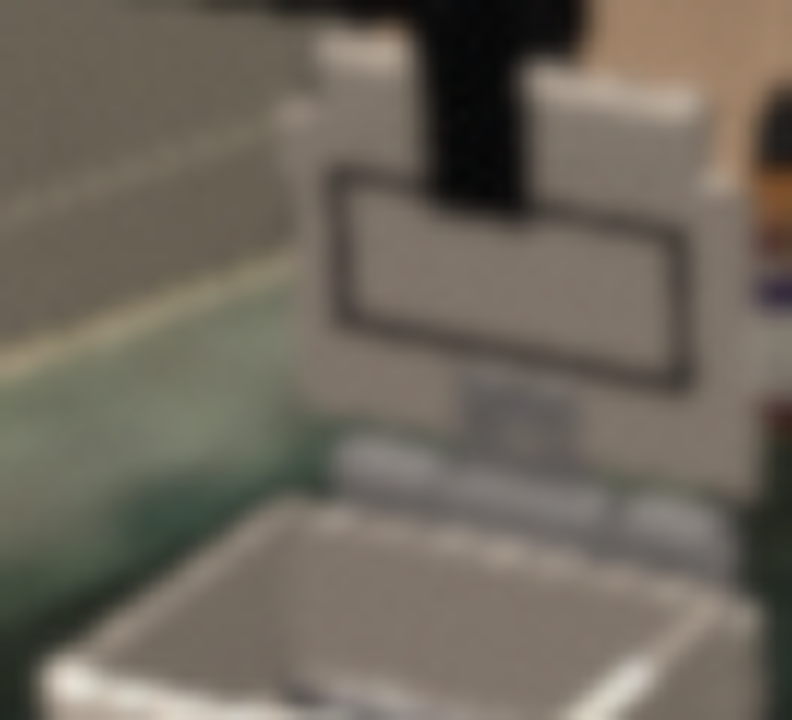

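View pics/w9l.png

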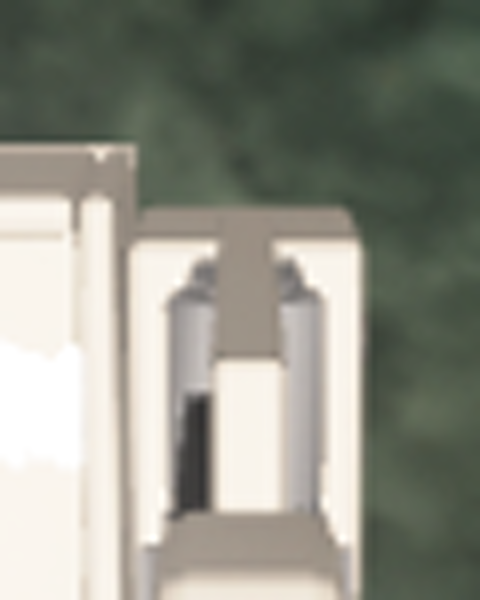

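View pics/s9.png

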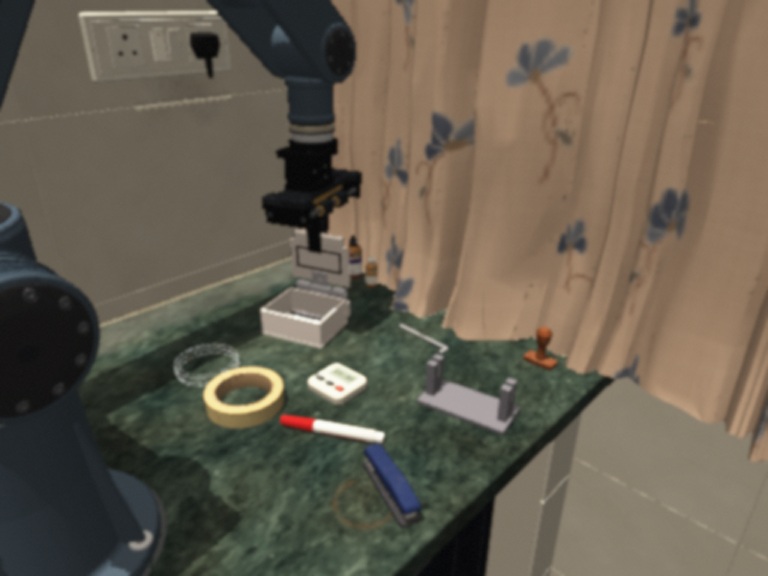

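The knuckle tops now line up, z has stopped dropping and contact is about 7 N. There is a slight sideways preload (Fx −1 N), so I'll ease it a little.

Emit:
servo_tool([
  [0,[0,-0.01,-0.006],[0,0,0]],
  [0,[0,-0.01,-0.006],[0,0,0]],
  [0,[0,-0.01,-0.006],[0,0,0]],
  [0,[0,-0.01,-0.006],[0,0,0]],
  [0,[0,-0.01,-0.006],[0,0,0]],
  [0,[0,-0.01,-0.006],[0,0,0]],
])

```text
t: 12.07
eef_pos: [0.511, 0.1808, 0.1331]
orientation: [0.0, 0.577, 0.817, 0.0]
wrist_force: [-1.0, -0.1, 6.4]
gripper_width: 0.0117
```

```bash
python3 - <<'E'
from rig import r
for i in range(4):
  s=r.get_state();print(s['t'],s['eef_pos'].round(4),s['orientation'].round(4),s['wrist_force'].round(2),s['moment'].round(3),abs(s['qvel']).max().round(4));r.get_image("top")
E
python3 - <<'E'
from h import *
import pickle
s,d=pickle.load(open("pics/s9.pkl","rb"));S=cam(d)
s,dt=pickle.load(open("pics/t9.pkl","rb"))
# overlay hinge model points on scene crop
q=(.4560,.1583,np.radians(19.5));c,n=np.cos(q[2]),np.sin(q[2])
f=cv2.resize(d["frame"][150:210,170:236,::-1],None,fx=12,fy=12,interpolation=cv2.INTER_CUBIC)
for y in(-.046,-.022,-.02,.02,.022,.046):
    P=[q[0]+c*.058-n*y,q[1]+n*.058+c*y,.056]
    u,v=proj(S,P)[0];cv2.circle(f,(int((u-170+.46)*12),int((v-150+.46)*12)),4,(0,0,255) if abs(y)!=.02 else (0,255,0),-1)
cv2.imwrite("pics/s9o.png",f)
crop(dt["frame"],165,165,60,60,9,"pics/t9c.png")
E
```

```text
12.0667 [0.511  0.1808 0.1331] [3.000e-04 5.771e-01 8.167e-01 3.000e-04] [-1.04 -0.07  6.45] [-0.123  0.141 -0.027] 0.0018
12.1167 [0.511  0.1808 0.1331] [3.000e-04 5.771e-01 8.167e-01 3.000e-04] [-1.66 -0.3   5.72] [-0.022  0.179  0.027] 0.0012
12.1667 [0.511  0.1808 0.1331] [3.000e-04 5.771e-01 8.167e-01 3.000e-04] [-1.94 -0.14  5.63] [-0.1    0.129  0.011] 0.0025
12.2167 [0.511  0.1808 0.1331] [3.000e-04 5.771e-01 8.167e-01 3.000e-04] [-1.34 -0.7   6.02] [-0.089  0.163 -0.051] 0.0017
```

View pics/s9o.png

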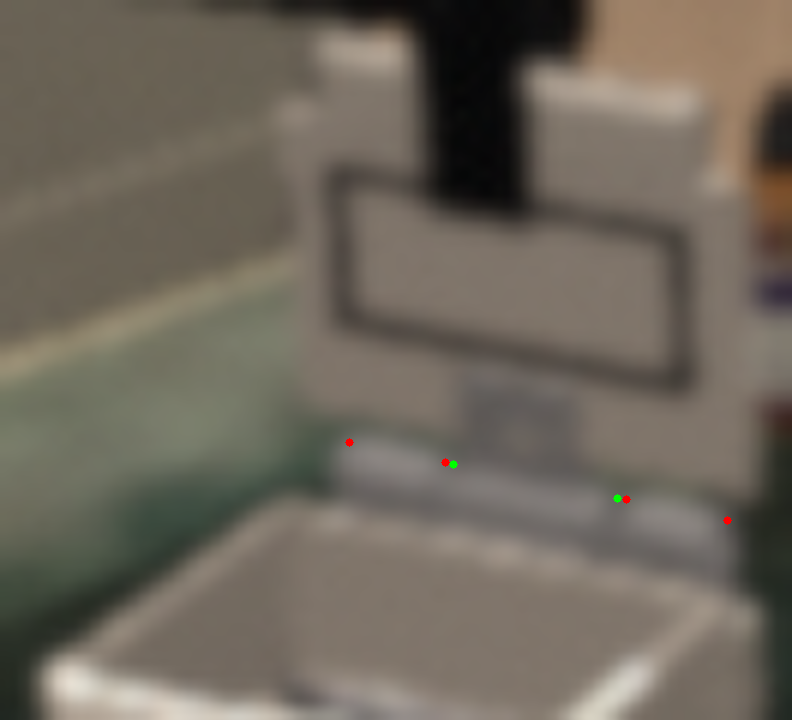

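View pics/t9c.png

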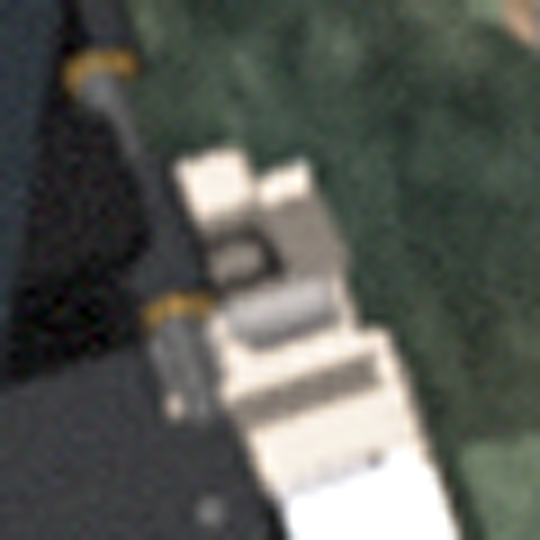

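The three knuckles are collinear in the picture, with a visible seam on the right at x≈615. The lid is upright, the arm is still and the contact is light, so I'm handing the job in.

```bash
python3 -c "
from rig import r
print(r.finish_job()); s=r.get_state();print(s['t'],s['eef_pos'],s['wrist_force'],s['gripper_width'])"
```

```text
the job is handed in; nothing more can be done
None
the job is handed in; nothing more can be done
```

I lifted the lid straight out of the rack by its grip rail. I carried it upright, gasket face towards the box, and lowered its knuckle between the two box knuckles until it stopped in the cradle. I handed it in at about t = 12.2 s, still gripping it.

**Seating:** In the last scene picture the three knuckle tops lie in one line. Tool z stopped changing at 0.133 m while I commanded it slightly lower. That puts the bore about 47.6 mm up, against the nominal 48 mm, using the grip offset measured in the rack. The wrist-camera offset gives about 46.5 mm, so the two disagree by roughly 1 mm.

**Forces and pose:** Contact was about 6 N upwards with 1–2 N sideways, which a 0.25 mm nudge did not remove. The tool tilt was below 0.1°, the joints were essentially still, and the finger opening was 11.7 mm on the 12 mm rail.

**Other things:** The pin, timer and stamp looked undisturbed in the last scene picture.

**Not confirmed:** I could not look through the bores, so their alignment is inferred from the knuckle outlines, the height and the stop. The lid knuckle may sit up to about 1 mm off-centre along the hinge axis, which is inside the 2 mm of play on each side.

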